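Load a centrifuge rotor in balance from two piles of tube inserts

ROBOT

A 6-joint arm with a two-finger parallel gripper is mounted at the origin on a cart in front of the work surface, level with it; the furniture and walls round the work are solid. World frame = base frame: x ahead of the robot, y to its left, z up, the work surface at z = 0. Lengths are in mm, angles in rad, forces in N, time in s.
With the tool pointing down it reaches from about 350 to 875 mm from the base axis. Payload 4.2 kg.
Tool frame: the origin (TCP) lies midway between the tips of the shut fingers; the grasp point (between the pads) lies 19 mm behind it; z points along the fingers, y is the direction in which the jaws open and shut (so a half turn about z gives the same grasp; the last joint's range is limited). The gripper opens to 87 mm and grips with 3 to 60 N. Pads are 19 mm wide; open, the fingers measure 117 mm over their backs; the gripper's body (75 mm by 190 mm) begins 51 mm behind the grasp point.
Start: joints at [-1.015, 0.385, 0.008, 0, -1.194, -0.259], TCP at [182.804, -597.647, 222.55] pointing down, gripper open.
Joint ranges: [-3.14, 3.14], [-1.21, 2.06], [-1.07, 1.41], [-3.16, 2.05], [-2.99, -0.16], [-3.1, 3.1]. Speed limits (rad/s): [2.79, 2.79, 3.14, 3.14, 3.14, 3.14].

INTERFACE

Orientations are given as a unit quaternion [w, x, y, z].
In Python, from workcell import robot gives the robot as it stands.
- The arm moves only by the tool jog_arm, never from a script. Its argument "deltas" is one flat list of numbers, 5 for each row, row after row: the shift along the world's x, y, z in cm, then the turn about the world's z in rad, then the closure in counts, from 0 (fully open) to 255 (shut). In form: [dx, dy, dz, twist, jaw, dx, dy, dz, twist, jaw, ...]. A call has 1 to 20 rows; each row shifts and turns the commanded pose from where the row before left it; what a row does not reach is not made up. A row lasts 1/10 s, in which the tool goes at most 50 mm and 8.59 degrees, less where a joint would pass 70% of its speed; a pose out of reach is approached as far as the arm can. A call with a gripper value outside its range is refused whole. The fingers move at their own pace and stop on an object; "force" is the grip in N (left out, the last holds). Time passes only in rows, so rows that do not move let the fingers close. It gives the time, the measured TCP pose, the force and the opening at its end, in the units of the state.
- robot.get_obs(): the state, without advancing time (a new reading comes with each control period).
- robot.camera(name): name is "side" or "top" or "wrist"; returns a dict with "pixels" (420x560x3 uint8, red, green, blue), "range_z" (420x560 float32, mm along the optical axis (not along the pixel's ray), 0 where there is no reading), "mtx" (3x3 intrinsics, pixels), "world_from_camera" (4x4, takes a point from camera to world coordinates). Camera axes: x right, y up, looking along -z (the intrinsics and any distortion apply to the point x, -y, -z); pixel columns grow to the right and rows downward; lengths in mm; the calibration is good to about 2 mm. A picture is of the moment at which its call begins.
- robot.job_done(): hands the job in, once; it reports no verdict.
The state is a dict: "time_s": time; "joints": joint angles; "joint_vel": joint speeds; "joint_torque": joint torques, N m; "eef_pos": TCP position; "orientation": TCP orientation; "ft_force": force on the tool from outside, world axes, zero at the start; "moment": the same for the moment, N m; "opening": opening from 0.0 (shut) to 1.0 (fully open).
Only numpy, scipy, OpenCV 4.12 (cv2) and the standard library are available. Lean on these libraries where they do the work, as an engineer would, in place of code of your own. Each camera call takes 0.05 s, during which the arm holds its last target.

TASK

Get the centrifuge rotor ready: take the two piles of white tube inserts apart and seat each insert fully home, bores up, in a rotor bucket of its own, in balance: the two inserts with two wide bores in buckets opposite each other, and the two with eight narrow bores in the other two buckets. Do not tip an insert over, and leave the beaker and the bottle standing where they are.

Things in the scene. Friction and masses are not known exactly. Their poses are not given: they have to be found in the camera images.
- insert_wide_1: White plastic tube insert, 76 (x) x 42 (y) x 60 mm high, 0.08-0.17 kg, two wide round bores (30 mm) in a row in its top; lower edges chamfered 3 mm; origin: centre of its underside, z up; same after a half turn. Starts as the lower one of a pile of two, on the counter, its ends showing. Grip any insert across its 42 mm, from above, by its top 20 mm.
- insert_wide_2: White plastic tube insert, 76 (x) x 42 (y) x 60 mm high, 0.08-0.17 kg, two wide round bores (30 mm) in a row in its top; lower edges chamfered 3 mm; origin: centre of its underside, z up; same after a half turn. Starts on top of a lower insert of either kind (underside at 60 mm height), roughly crosswise.
- insert_narrow_1: White plastic tube insert, 76 (x) x 42 (y) x 60 mm high, 0.08-0.17 kg, eight narrow round bores (14 mm), 4 by 2, in its top; lower edges chamfered 3 mm; origin: centre of its underside, z up; same after a half turn. Starts as the lower one of the other pile of two, on the counter, its ends showing.
- insert_narrow_2: White plastic tube insert, 76 (x) x 42 (y) x 60 mm high, 0.08-0.17 kg, eight narrow round bores (14 mm), 4 by 2, in its top; lower edges chamfered 3 mm; origin: centre of its underside, z up; same after a half turn. Starts on top of the other pile's lower insert (underside at 60 mm height), roughly crosswise.
- bucket_1: Steel bucket of the four-place rotor, OPPOSITE bucket_3. Open cup; origin: centre of underside, x along its length (tangential), y radial, z up. Level inner floor 3 mm above origin, inside 83 x 49 mm at the floor, flaring from 15 mm up to 94 x 60 mm at the rim, 37 mm above origin. An insert seats lengthwise (x along x) and stands 26 mm above the rim: hold it there.
- bucket_2: Same bucket, OPPOSITE bucket_4; 1 and 3 are its neighbours. All four sit 95 mm from the rotor axis, a quarter turn apart, underside 14 mm and rim 51 mm above the counter. The rotor neither turns nor do its buckets swing. Arms lie below the rims; the black hub knob on the axis is 40 mm across, its top 64 mm above the counter.
- bucket_3: Same steel bucket, OPPOSITE bucket_1; sizes and axes as for bucket_1.
- bucket_4: Same steel bucket, OPPOSITE bucket_2; sizes and axes as for bucket_1. On the way here from the piles: the tall instrument behind the piles (front at x = 0.53 m, y -0.07 to 0.27 m, up to 0.31 m high) is solid: carry round it.
- beaker: Clear glass beaker, 52 mm across, 66 mm high, standing on the counter to the right of the rotor, to be left alone; origin at the centre of its underside.
- diluent_bottle: White plastic bottle with screw cap, 37 x 40 x 94 mm, standing behind the rotor, to be left alone; origin at the centre of its underside.

How it is judged:
By the outcome, as a careful person would: the job done as asked, in the order asked, and still so for the second after the job is handed in, with the robot touching nothing.
It also fails if it takes over 122 s, if anything falls off the work surface, if the arm or the gripper's body presses on something with over 40 N, if the wrist force passes 120 N, or if a joint passes its speed limit or range.

## Working session

There is one attempt and no reset: what is moved stays moved. The work goes in short steps, Python scripts to look and compute and a tool call to move; the robot and the scene stay as the last step left them, time stands still between calls to the robot, and variables do not carry over. Pictures are saved under pics/ and viewed, and the job is handed in when it is done.

Besides the shell and the picture viewer there is one more tool, called after ">>>" as a command line: name --argument value ..., lists and objects as JSON in quotes. jog_arm: Moves the arm, as the interface text tells. Its arguments: {"type":"object","properties":{"deltas":{"type":"array","items":{"type":"number"}},"force":{"type":"number"}},"required":["deltas"]}

```bash
ls; mkdir -p pics; cat > h.py <<'E'
import numpy as np, cv2
from workcell import robot
def shot(n,fn):
    c=robot.camera(n); cv2.imwrite('pics/'+fn+'.png',c['pixels'][:,:,::-1]); np.savez('pics/'+fn+'.npz',**c); return c
def cloud(c):
    K=np.array(c['mtx']);T=np.array(c['world_from_camera']);z=c['range_z']
    v,u=np.mgrid[0:z.shape[0],0:z.shape[1]]
    x=(u-K[0,2])/K[0,0]*z; y=(v-K[1,2])/K[1,1]*z
    P=np.stack([x,-y,-z],-1)@T[:3,:3].T+T[:3,3]
    P[z==0]=np.nan
    return P
E
python3 - <<'E'
from h import *
print(robot.get_obs())
for n in ['top','side','wrist']:
    c=shot(n,n+'0'); print(n,c['mtx'],c['world_from_camera'],[k for k in c])
E
```

```text
pics
{'time_s': 0.0, 'joints': array([-1.01540332e+00,  3.85578958e-01,  6.61754163e-03, -5.21624222e-04,
       -1.19398504e+00, -2.58582148e-01]), 'joint_vel': array([ 0.00113649,  0.00123026, -0.00033336,  0.00104918,  0.00094393,
       -0.00041577]), 'joint_torque': array([-9.94534312e-04, -3.90662098e+01,  1.87408465e+01,  4.22011122e+00,
        1.10124220e-02, -2.08913302e-04]), 'eef_pos': array([ 182.63082876, -597.08912067,  221.43947696]), 'orientation': array([-2.02947769e-04, -1.47766016e-01,  9.89021734e-01,  1.08320591e-03]), 'ft_force': array([ 0.06470019, -0.05462595, -0.80198617]), 'moment': array([-0.04600182,  0.02008512, -0.03119992]), 'opening': 1.0014457146719224}
top [[383.88500022   0.         280.63698347]
 [  0.         383.88500022 207.03993784]
 [  0.           0.           1.        ]] [[ 6.12117068e-04  9.96072238e-01 -8.85422041e-02  4.98502031e+02]
 [-9.99739022e-01 -1.41245358e-03 -2.28011392e-02 -1.70191325e+02]
 [-2.28366435e-02  8.85330536e-02  9.95811421e-01  1.16794695e+03]
 [ 0.00000000e+00  0.00000000e+00  0.00000000e+00  1.00000000e+00]] ['pi
[... 248 characters left out ...]
3.36205949e-02  6.21390178e-01 -7.82779600e-01 -1.14202917e+03]
 [-6.16227065e-03  7.83336378e-01  6.21567491e-01  8.55969328e+02]
 [ 0.00000000e+00  0.00000000e+00  0.00000000e+00  1.00000000e+00]] ['pixels', 'range_z', 'mtx', 'world_from_camera']
wrist [[341.541271     0.         283.89211489]
 [  0.         341.541271   206.94959802]
 [  0.           0.           1.        ]] [[-2.92444512e-01 -9.26469566e-01 -2.36918448e-01  1.18246968e+02]
 [ 9.56280407e-01 -2.82809132e-01 -7.44766948e-02 -6.16081074e+02]
 [ 1.99769061e-03 -2.48340770e-01  9.68670672e-01  3.84002502e+02]
 [ 0.00000000e+00  0.00000000e+00  0.00000000e+00  1.00000000e+00]] ['pixels', 'range_z', 'mtx', 'world_from_camera']
```

View pics/top0.png

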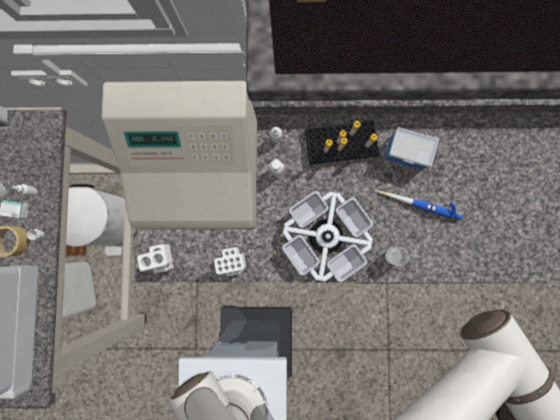

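View pics/side0.png

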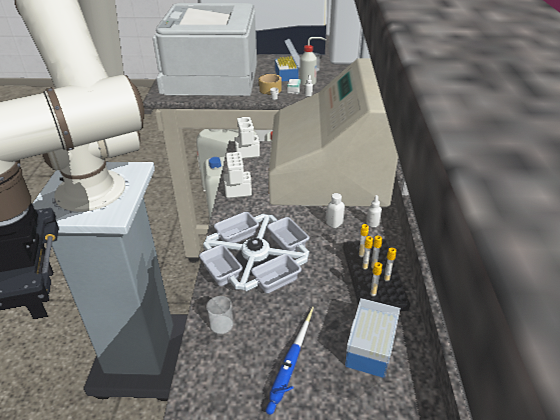

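View pics/wrist0.png

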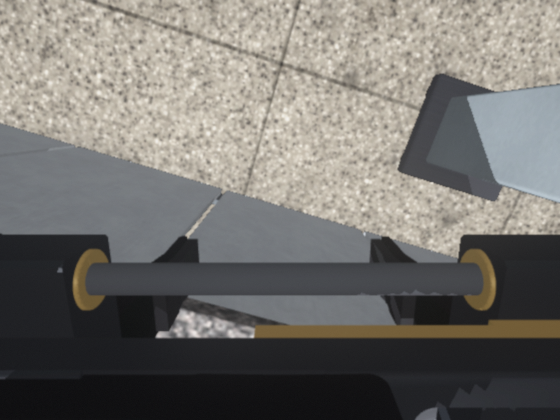

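```bash
python3 - <<'E'
import numpy as np, cv2
t=cv2.imread('pics/top0.png'); s=cv2.imread('pics/side0.png')
cv2.imwrite('pics/z1.png',cv2.resize(t[180:290,120:420],None,fx=2.6,fy=2.6,interpolation=cv2.INTER_CUBIC))
cv2.imwrite('pics/z2.png',cv2.resize(s[105:300,190:320],None,fx=3,fy=3,interpolation=cv2.INTER_CUBIC))
from h import cloud
for n,boxes in [('top',[(125,230,185,285),(205,240,255,285)]),('side',[(225,110,265,165),(215,145,260,200)])]:
    c=dict(np.load(f'pics/{n}0.npz')); P=cloud(c)
    for (a,b,d,e) in boxes:
        Q=P[b:e,a:d].reshape(-1,3)
        C=c['pixels'][b:e,a:d].reshape(-1,3).astype(float)
        for lo,hi in [(112,130),(52,68),(-8,8)]:
            m=(Q[:,2]>lo)&(Q[:,2]<hi)
            q=Q[m][:,:2].astype(np.float32)
            if len(q)<10: continue
            r=cv2.minAreaRect(q)
            print(n,(a,b),lo,m.sum(),np.round(np.median(Q[m][:,2]),1),[np.round(x,2) for x in r])
E
```

```text
top (125, 230) 112 262 119.7 [array([446.1 , 206.58]), array([41.27, 76.47]), np.float64(13.98)]
top (125, 230) 52 133 60.2 [array([449.49, 201.49]), array([76.42, 63.2 ]), np.float64(14.03)]
top (125, 230) -8 1887 -0.2 [array([453.67, 225.07]), array([158.02, 153.67]), np.float64(0.15)]
top (205, 240) 112 290 119.4 [array([436.07,  -4.29]), array([41.82, 75.84]), np.float64(11.21)]
top (205, 240) 52 123 59.4 [array([440.95, -10.72]), array([75.86, 60.03]), np.float64(11.71)]
top (205, 240) -8 1504 -0.2 [array([438.63,  11.89]), array([126.9, 150.7]), np.float64(0.14)]
side (225, 110) 112 346 119.0 [array([444.48, 108.7 ]), array([280.34,  55.45]), np.float64(87.32)]
side (225, 110) 52 105 59.1 [array([452.17, 197.15]), array([76.67, 63.2 ]), np.float64(9.45)]
side (225, 110) -8 406 -0.0 [array([440.85, 225.86]), array([128.83, 160.24]), np.float64(3.57)]
side (215, 145) 112 250 118.9 [array([438.82,  -6.55]), array([42.06, 78.67]), np.float64(11.28)]
side (215, 145) 52 141 59.0 [array([424.45,  63.88]), array([ 76.06, 220.87]), np.float64(14.77)]
side (215, 145) -8 993 0.3 [array([435.24, 118.47]), array([129.55, 310.08]), np.float64(2.61)]
```

View pics/z1.png

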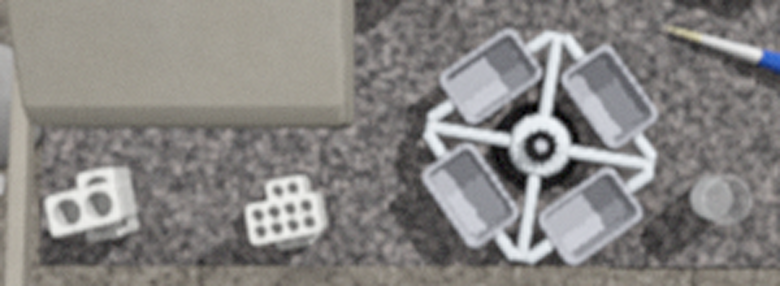

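View pics/z2.png

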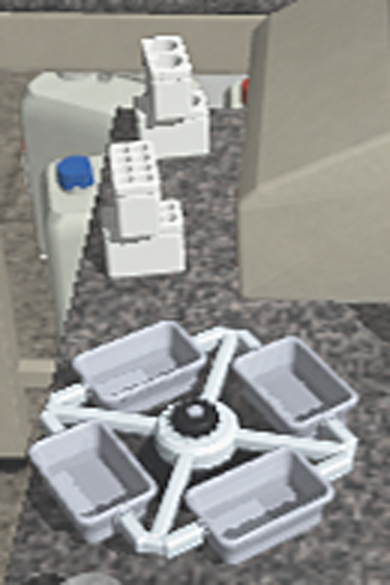

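```bash
python3 - <<'E'
import numpy as np
from h import cloud
for n in ['top','side']:
    P=cloud(dict(np.load(f'pics/{n}0.npz')))
    Q=P.reshape(-1,3);Q=Q[np.isfinite(Q).all(1)]
    m=(Q[:,0]>490)&(Q[:,0]<760)&(Q[:,1]>-60)&(Q[:,1]<260)&(Q[:,2]>20)
    q=Q[m]
    for x in range(500,760,15):
        k=q[(q[:,0]>=x)&(q[:,0]<x+15)]
        if len(k): print(n,x,len(k),np.round(np.percentile(k[:,2],[2,25,50,75,98])))
# lower insert side rects & buckets
P=cloud(dict(np.load('pics/top0.npz')));Q=P.reshape(-1,3)
for nm,(x0,x1,y0,y1) in {'W':(390,510,140,270),'N':(385,500,-70,60)}.items():
    k=Q[(Q[:,0]>x0)&(Q[:,0]<x1)&(Q[:,1]>y0)&(Q[:,1]<y1)&(abs(Q[:,2]-60)<3)]
    k=k[np.lexsort((k[:,0],))]
    print(nm,len(k)); print(np.round(k[::3]).astype(int).tolist())
E
```

```text
top 530 658 [ 60. 116. 121. 125. 130.]
top 545 613 [125. 132. 135. 138. 141.]
top 560 710 [138. 141. 143. 145. 149.]
top 575 713 [145. 149. 151. 153. 157.]
top 590 715 [153. 157. 159. 161. 164.]
top 605 721 [161. 164. 166. 168. 172.]
top 620 725 [168. 172. 174. 175. 179.]
top 635 731 [176. 179. 181. 183. 186.]
top 650 733 [183. 187. 189. 190. 194.]
top 665 821 [191. 194. 196. 200. 205.]
top 680 875 [201. 207. 211. 215. 221.]
top 695 915 [217. 223. 226. 230. 235.]
top 710 922 [232. 238. 242. 245. 250.]
top 725 1000 [248. 253. 256. 260. 265.]
top 740 1032 [262. 268. 271. 275. 280.]
top 755 351 [276. 280. 281. 283. 286.]
side 530 150 [113. 119. 122. 124. 127.]
side 545 264 [126. 130. 134. 137. 140.]
side 560 276 [138. 141. 143. 145. 148.]
side 575 273 [145. 148. 150. 152. 155.]
side 590 288 [153. 155. 158. 159. 163.]
side 605 295 [160. 163. 165. 167. 171.]
side 620 275 [168. 171. 172. 174. 177.]
side 635 298 [175. 178. 180. 182. 185.]
side 650 295 [183. 186. 188. 190. 193.]
side 665 300 [190. 194. 195. 198. 202.]
side 680 320 [200. 205. 209. 213. 217.]
side 695 325 [216. 221. 225. 228. 
[... 502 characters left out ...]
 59], [476, 224, 60], [476, 195, 61], [479, 225, 59], [479, 204, 61], [481, 231, 59], [481, 227, 60], [481, 210, 59], [481, 195, 61], [482, 206, 63], [484, 208, 58], [484, 196, 60], [487, 204, 59]]
N 97
[[402, 9, 58], [402, -6, 60], [405, 0, 58], [405, 3, 59], [405, -11, 60], [405, -14, 60], [408, 12, 59], [408, -9, 61], [408, -26, 61], [408, -12, 63], [410, -20, 60], [413, -23, 61], [456, 18, 57], [456, 12, 59], [456, 6, 63], [459, 18, 59], [459, 1, 61], [462, 24, 58], [462, -11, 60], [464, 21, 59], [465, -14, 60], [467, 4, 59], [467, -14, 60], [470, 21, 59], [470, 24, 59], [470, 4, 61], [473, 7, 58], [473, -10, 58], [473, 1, 59], [473, -14, 61], [476, 4, 58], [476, -8, 60], [479, -10, 58]]
```

```bash
cat > b.py <<'E'
import numpy as np, cv2, sys
from h import cloud
def buckets(fn):
    c=dict(np.load(fn)); P=cloud(c); H,W=P.shape[:2]
    Z=P[:,:,2]
    reg=(P[:,:,0]>340)&(P[:,:,0]<720)&(P[:,:,1]<-120)&(P[:,:,1]>-460)
    m=(reg&(Z>46)&(Z<56)).astype(np.uint8)
    n,lab,st,cen=cv2.connectedComponentsWithStats(m,connectivity=8)
    out=[]
    for i in range(1,n):
        if st[i,4]<60: continue
        q=P[lab==i][:,:2].astype(np.float32); r=cv2.minAreaRect(q)
        print(fn,st[i,4],np.round(cen[i]),np.round(r[0],1),np.round(r[1],1),round(r[2],2),np.round(np.median(P[lab==i][:,2]),1))
    # hub top
    k=P[reg&(Z>59)&(Z<69)]
    for _ in range(3):
        m0=np.median(k[:,:2],0); k=k[np.hypot(*(k[:,:2]-m0).T)<30]
    r=cv2.minEnclosingCircle(k[:,:2].astype(np.float32)); print('hub',len(k),m0,r)
for n in ['top','side']: buckets(f'pics/{n}0.npz')
E
python3 b.py
```

```text
pics/top0.npz 465 [333. 213.] [ 579.9 -292.6] [245.3 118.4] 77.59 49.3
pics/top0.npz 255 [327. 236.] [ 513.6 -279.2] [64.  63.8] 89.96 49.2
pics/top0.npz 244 [300. 254.] [ 461.9 -199.3] [163.2  67.3] 35.16 49.3
pics/top0.npz 243 [345. 265.] [ 427.3 -322.3] [ 68.4 142. ] 34.72 49.5
hub 108 [ 513.3250274 -279.1254571] ((513.1920166015625, -280.4863586425781), 18.931520462036133)
pics/side0.npz 683 [226. 247.] [ 449.9 -281. ] [259.1 127.5] 88.66 49.2
pics/side0.npz 756 [281. 251.] [ 578.8 -283.3] [256.4 132.8] 89.79 49.3
pics/side0.npz 334 [253. 249.] [ 515.5 -287.1] [ 87.7 109.5] 29.69 49.2
hub 120 [ 515.38364642 -283.02782381] ((515.9901733398438, -280.8511962890625), 20.60077667236328)
```

```bash
python3 - <<'E'
import numpy as np, cv2
for n,(x,y,w,h) in {'top':(275,180,110,110),'side':(195,205,120,95)}.items():
    c=cv2.imread(f'pics/{n}0.png')[y:y+h,x:x+w]
    lab=cv2.cvtColor(c,cv2.COLOR_BGR2LAB); hsv=cv2.cvtColor(c,cv2.COLOR_BGR2HSV)
    cc=cv2.resize(c,None,fx=3.4,fy=3.4,interpolation=cv2.INTER_NEAREST)
    f=c.astype(int); d=np.clip((f[:,:,0]-f[:,:,1])*10+50,0,255).astype(np.uint8)
    dd=cv2.cvtColor(cv2.resize(d,None,fx=3.4,fy=3.4,interpolation=cv2.INTER_NEAREST),cv2.COLOR_GRAY2BGR)
    cv2.imwrite(f'pics/c_{n}.png',np.hstack([cc,dd]))
E
```

```text
(no output)
```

View pics/c_top.png

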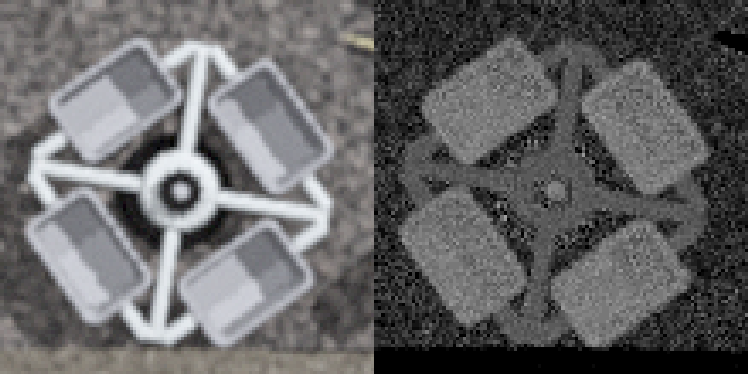

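View pics/c_side.png

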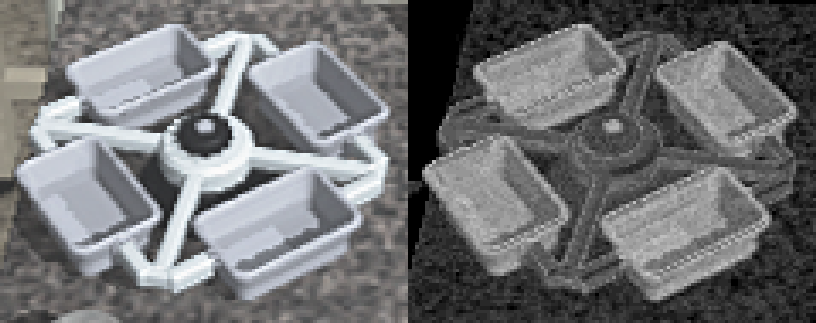

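```bash
cat > b2.py <<'E'
import numpy as np, cv2, sys
def ray(c,uv,z0):
    K=np.array(c['mtx']);T=np.array(c['world_from_camera']);uv=np.atleast_2d(uv).astype(float)
    d=np.stack([(uv[:,0]-K[0,2])/K[0,0],-(uv[:,1]-K[1,2])/K[1,1],-np.ones(len(uv))],-1)@T[:3,:3].T
    o=T[:3,3]; return o+d*((z0-o[2])/d[:,2])[:,None]
if __name__=='__main__':
    c=dict(np.load('pics/top0.npz'))
    f=c['pixels'].astype(np.float32); d=cv2.GaussianBlur(f[:,:,2]-f[:,:,1],(0,0),1.0)
    x,y,w,h=275,180,110,110
    S=6
    D=cv2.resize(d[y:y+h,x:x+w],None,fx=S,fy=S,interpolation=cv2.INTER_LINEAR)
    print(np.percentile(D,[5,50,80,95]))
    m=(D>6).astype(np.uint8); m=cv2.morphologyEx(m,cv2.MORPH_OPEN,np.ones((45,45)))
    cs,_=cv2.findContours(m,cv2.RETR_EXTERNAL,cv2.CHAIN_APPROX_NONE)
    C=[];A=[]
    for k in cs:
        if cv2.contourArea(k)<3000: continue
        uv=(k[:,0].astype(float)+0.5)/S-0.5+[x,y]
        p=ray(c,uv,51)[:,:2].astype(np.float32)
        r=cv2.minAreaRect(p); M=cv2.moments(p.reshape(-1,1,2)); cen=np.array([M['m10'],M['m01']])/M['m00']
        box=cv2.boxPoints(r); e=box[1]-box[0]; e2=box[2]-box[1]; L=e if np.hypot(*e)>np.hypot(*e2) else e2
        a=np.degrees(np.arctan2(L[1],L[0]))
        C.append(cen);A.append(a); print(np.round(r[0],1),np.round(cen,1),np.round(r[1],1),round(a,2))
    C=np.array(C);print('mean',C.mean(0)); d=C-C.mean(0); print(np.hypot(*d.T),np.degrees(np.arctan2(d[:,1],d[:,0])))
E
python3 b2.py
```

```text
[-8.24645996  0.94879594  6.18071337  7.23667667]
[ 432.1 -328.7] [ 427.3 -326.4] [65.  88.8] -55.07
[ 459.6 -202.3] [ 451.8 -198.9] [97.5 66.9] 35.18
[ 550.7 -361.2] [ 549.7 -364.5] [61.4 60.2] 0.01
[ 584.  -214.3] [ 581.5 -213.8] [65.4 79.1] -53.38
mean [ 502.57695519 -275.87306881]
[ 90.70768196  92.23525219 100.3565069  100.43420591] [-146.14144197  123.38003126  -61.97985441   38.20058893]
```

```bash
for t in 3.6 4.2 4.8; do sed "s/D>6/D>$t/" b2.py > b3.py; python3 b3.py; done
```

```text
[-8.24645996  0.94879594  6.18071337  7.23667667]
[ 437.4 -333.9] [ 437.  -334.1] [ 73.6 122. ] -54.69
[ 460.4 -202.4] [ 460.2 -202.1] [123.4  73.6] 35.49
[ 569.3 -356.8] [ 569.2 -357. ] [121.3  74. ] 34.17
[ 592.  -224.9] [ 591.8 -225.2] [ 72.5 120. ] -54.51
mean [ 514.54666214 -279.58078971]
[94.7863018  94.65284534 94.7524532  94.5077869 ] [-144.90520174  125.06632635  -54.76519708   35.15502158]
[-8.24645996  0.94879594  6.18071337  7.23667667]
[ 438.5 -335.3] [ 437.1 -334.1] [ 72.2 115.8] -54.78
[ 459.3 -203. ] [ 460.  -202.2] [117.3  72.2] 35.42
[ 569.7 -356.5] [ 569.2 -357. ] [114.9  72.4] 34.44
[ 591.9 -224.7] [ 591.7 -225.2] [ 71.1 115.7] -54.18
mean [ 514.51496989 -279.60668795]
[94.70228553 94.67862811 94.74868401 94.47678369] [-144.85238777  125.13329082  -54.73031895   35.18996927]
[-8.24645996  0.94879594  6.18071337  7.23667667]
[ 437.8 -334.5] [ 437.  -334.1] [ 70.6 110.2] -54.54
[ 459.7 -202.8] [ 460.  -202.2] [111.2  70.7] 35.24
[ 569.4 -356.7] [ 569.2 -356.9] [110.2  70.7] 34.81
[ 592.  -224.8] [ 590.5 -224.6] [ 69.5 111.7] -54.03
mean [ 514.17531922 -279.45157037]
[94.59992225 94.38099189 95.0018888  94.0065988 ] [-144.6999099   125.03106909  -54.60809711   35.67908107]
```

>>> jog_arm --deltas '[1.16, 2.96, 0.1, 0.0735, 0, 1.16, 2.96, 0.1, 0.0735, 0, 1.16, 2.96, 0.1, 0.0735, 0, 1.16, 2.96, 0.1, 0.0735, 0, 1.16, 2.96, 0.1, 0.0735, 0, 1.16, 2.96, 0.1, 0.0735, 0, 1.16, 2.96, 0.1, 0.0735, 0, 1.16, 2.96, 0.1, 0.0735, 0, 1.16, 2.96, 0.1, 0.0735, 0, 1.16, 2.96, 0.1, 0.0735, 0, 1.16, 2.96, 0.1, 0.0735, 0, 1.16, 2.96, 0.1, 0.0735, 0, 1.16, 2.96, 0.1, 0.0735, 0, 1.16, 2.96, 0.1, 0.0735, 0, 1.16, 2.96, 0.1, 0.0735, 0, 1.16, 2.96, 0.1, 0.0735, 0, 1.16, 2.96, 0.1, 0.0735, 0, 1.16, 2.96, 0.1, 0.0735, 0, 1.16, 2.96, 0.1, 0.0735, 0, 1.16, 2.96, 0.1, 0.0735, 0]' --force 25

```text
time_s: 2.15
eef_pos: [414.8, -4.3, 242.6]
orientation: [-0.0, 0.774, -0.633, -0.0]
ft_force: [-0.4, -1.1, 0.0]
opening: 1.002
```

```bash
python3 - <<'E'
from h import *
c=shot('wrist','w1'); P=cloud(c); Q=P.reshape(-1,3)
for lo,hi in [(112,128),(54,66)]:
    m=(Q[:,2]>lo)&(Q[:,2]<hi)&(abs(Q[:,0]-438)<80)&(abs(Q[:,1]+5)<70)
    r=cv2.minAreaRect(Q[m][:,:2].astype(np.float32)); print(m.sum(),np.median(Q[m][:,2]),r)
E
```

```text
2884 119.86116228657718 ((437.9965515136719, -4.390998840332031), (42.08559799194336, 76.09027862548828), 10.793011665344238)
700 59.84829322988804 ((443.2978515625, -10.757728576660156), (75.87576293945312, 60.31783676147461), 11.413947105407715)
```

View pics/w1.png

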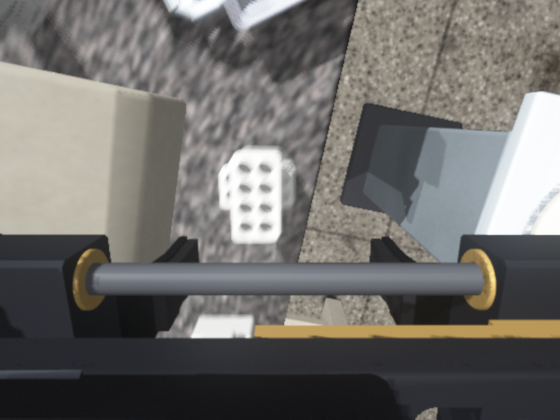

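>>> jog_arm --deltas '[1.1, 0, 0, -0.003, 0, 1.1, 0, 0, -0.003, 0, 0, 0, -0.2, 0, 0, 0, 0, -0.2, 0, 0, 0, 0, -0.2, 0, 0, 0, 0, -0.2, 0, 0, 0, 0, -0.2, 0, 0, 0, 0, -0.2, 0, 0, 0, 0, -0.2, 0, 0]'

```text
time_s: 3.1
eef_pos: [436.7, -5.7, 228.5]
orientation: [-0.0, 0.771, -0.637, 0.0]
ft_force: [0.1, -0.3, 0.1]
opening: 0.996
```

>>> jog_arm --deltas '[0.05, 0.1, -1.2, 0, 0, 0, 0, -1.5, 0, 0, 0, 0, -1.5, 0, 0, 0, 0, -1.5, 0, 0, 0, 0, -1.5, 0, 0, 0, 0, -1.5, 0, 0, 0, 0, -1.5, 0, 0, 0, 0, -1.5, 0, 0, 0, 0, -1.1, 0, 0, 0, 0, 0, 0, 0, 0, 0, 0, 0, 255, 0, 0, 0, 0, 255, 0, 0, 0, 0, 255, 0, 0, 0, 0, 255, 0, 0, 0, 0, 255, 0, 0, 0, 0, 255, 0, 0, 0, 0, 255, 0, 0, 0, 0, 255]'

```text
time_s: 4.9
eef_pos: [437.3, -4.7, 100.6]
orientation: [-0.0, 0.771, -0.637, 0.0]
ft_force: [0.5, -0.1, 1.6]
opening: 0.477
```

>>> jog_arm --deltas '[0, 0, 0.3, 0, 255, 0, 0, 0.7, 0, 255, 0, 0, 1.5, 0, 255, 0, 0, 1.5, 0, 255, 0, 0, 2, 0, 255, 0, 0, 2, 0, 255, 0, 0, 2, 0, 255, -0.7, 0, 2, 0, 255, -1, -1, 1, 0, 255]'

```text
time_s: 5.8
eef_pos: [421.0, -14.3, 232.5]
orientation: [-0.001, 0.771, -0.636, 0.001]
ft_force: [-0.9, 0.5, -1.2]
opening: 0.475
```

```bash
python3 - <<'E'
from h import *
o=robot.get_obs(); print(o['eef_pos'],o['ft_force'],o['opening'])
c=shot('side','s1')
s=c['pixels'][:,:,::-1]
cv2.imwrite('pics/s1z.png',cv2.resize(s[60:260,150:350],None,fx=3,fy=3))
E
```

```text
[420.99921947 -14.30757159 232.51486435] [-0.91146287  0.51705942 -1.17129642] 0.4749690385966859
```

View pics/s1z.png

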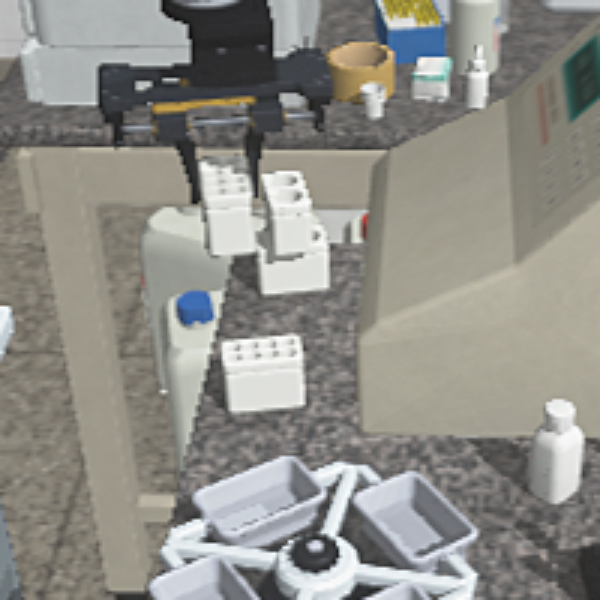

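>>> jog_arm --deltas '[0, -3, 0, 0.0325, 255, 0, -3, 0, 0.0325, 255, 0, -3, 0, 0.0325, 255, 0, -3, 0, 0.0325, 255, 0, -3, 0, 0.0325, 255, 0, -3, 0, 0.0325, 255, 0, -3.04, 0, 0.0325, 255, 2.865, 0, -1, 0.0325, 255, 2.865, 0, -1, 0.0325, 255, 2.865, 0, -1.5, 0.0325, 255, 2.865, 0, -1.5, 0.0325, 255, 2.865, 0, -1.5, 0.0325, 255, 2.865, 0, -1.5, 0.0325, 255, 0, 0, 0, 0, 255]'

```text
time_s: 7.25
eef_pos: [592.6, -224.8, 145.9]
orientation: [0.001, 0.887, -0.461, -0.003]
ft_force: [-0.8, 0.3, -1.9]
opening: 0.479
```

```bash
cat > chk.py <<'E'
import sys
from h import *
fn,cam,x,y,w,hh,zt=sys.argv[1],sys.argv[2],*map(float,sys.argv[3:8])
x,y,w,hh=map(int,(x,y,w,hh))
o=robot.get_obs(); print('tcp',np.round(o['eef_pos'],1),'f',np.round(o['ft_force'],1),'op',round(o['opening'],3),'j6',o['joints'][[0,5]]); q=o['orientation']; print('jaw',np.degrees(2*np.arctan2(q[2],q[1]))-90, 'q',np.round(q,4))
c=shot(cam,fn); s=c['pixels'][y:y+hh,x:x+w,::-1]; k=min(780/w,590/hh)
cv2.imwrite(f'pics/{fn}z.png',cv2.resize(s,None,fx=k,fy=k,interpolation=cv2.INTER_CUBIC))
E
python3 chk.py s2 side 190 80 160 220 0; sleep 0; python3 chk.py t2 top 260 150 160 150 0
```

```text
tcp [ 592.6 -224.8  145.9] f [-0.8  0.3 -1.9] op 0.479 j6 [-0.10805815  0.7214308 ]
jaw -144.88036572951194 q [ 8.000e-04  8.875e-01 -4.608e-01 -3.000e-03]
tcp [ 591.4 -225.   147.3] f [-0.3 -0.  -1.8] op 0.475 j6 [-0.10843814  0.72088554]
jaw -144.92804458869907 q [ 8.000e-04  8.873e-01 -4.612e-01 -2.800e-03]
```

View pics/s2z.png

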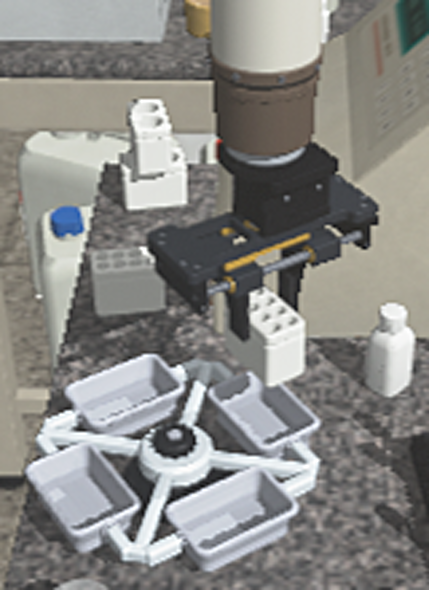

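View pics/t2z.png

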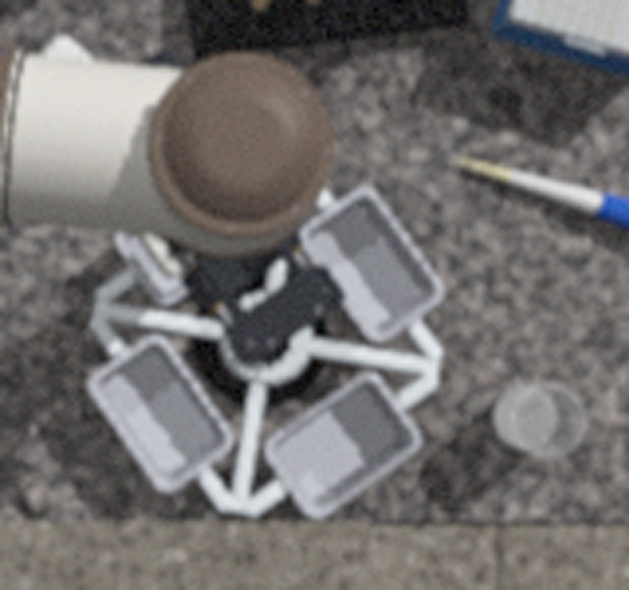

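>>> jog_arm --deltas '[0, 0, -1, 0, 255, 0, 0, -1.5, 0, 255, 0, 0, -1.5, 0, 255, 0, 0, -1, 0, 255, 0, 0, -0.8, 0, 255, 0, 0, -0.6, 0, 255, 0, 0, -0.5, 0, 255, 0, 0, -0.3, 0, 255, 0, 0, 0, 0, 255]'

```text
time_s: 8.25
eef_pos: [592.1, -225.0, 78.3]
orientation: [0.0, 0.887, -0.461, -0.0]
ft_force: [1.0, 0.1, -0.9]
opening: 0.478
```

```bash
python3 chk.py s3 side 210 150 110 130 0
```

```text
tcp [ 592.1 -225.    78.3] f [ 1.   0.1 -0.9] op 0.478 j6 [-0.10815603  0.72066527]
jaw -144.9067669940532 q [ 1.000e-04  8.874e-01 -4.610e-01 -2.000e-04]
```

View pics/s3z.png

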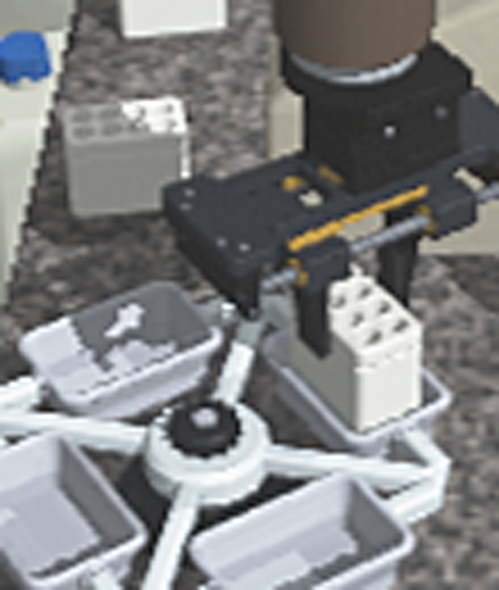

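>>> jog_arm --deltas '[0, 0, -0.3, 0, 255, 0, 0, -0.3, 0, 255, 0, 0, -0.3, 0, 255, 0, 0, -0.3, 0, 255, 0, 0, -0.2, 0, 255, 0, 0, -0.2, 0, 255, 0, 0, -0.2, 0, 255, 0, 0, 0, 0, 255]'

```text
time_s: 9.1
eef_pos: [592.0, -225.0, 60.2]
orientation: [0.0, 0.887, -0.461, -0.0]
ft_force: [-0.6, 0.1, -1.7]
opening: 0.477
```

>>> jog_arm --deltas '[0, 0, -0.1, 0, 255, 0, 0, -0.1, 0, 255, 0, 0, -0.1, 0, 255, 0, 0, 0, 0, 255]'

```text
time_s: 9.5
eef_pos: [592.3, -225.1, 57.7]
orientation: [-0.0, 0.887, -0.461, 0.0]
ft_force: [0.2, 0.1, -0.6]
opening: 0.477
```

>>> jog_arm --deltas '[0, 0, -0.05, 0, 255, 0, 0, -0.05, 0, 255, 0, 0, 0, 0, 255]'

```text
time_s: 9.8
eef_pos: [592.3, -225.1, 57.7]
orientation: [0.0, 0.887, -0.461, 0.0]
ft_force: [-1.4, 1.8, 4.8]
opening: 0.479
```

>>> jog_arm --deltas '[0, 0, 0, 0, 80, 0, 0, 0, 0, 40, 0, 0, 0, 0, 40, 0, 0, 0, 0, 40, 0, 0, 0.5, 0, 40, 0, 0, 1.5, 0, 0, 0, 0, 2.5, 0, 0, 0, 0, 3, 0, 0, 0, 0, 3, 0, 0, 0, 0, 3, 0, 0, -2, 1, 2, 0, 0, -3, 2, 0, 0, 0]'

```text
time_s: 11.0
eef_pos: [544.6, -195.9, 215.1]
orientation: [-0.001, 0.887, -0.461, 0.004]
ft_force: [0.1, 0.6, -0.6]
opening: 1.004
```

```bash
python3 chk.py s4 side 200 120 130 160 0
```

```text
tcp [ 544.6 -195.9  215.1] f [ 0.1  0.6 -0.6] op 1.004 j6 [-0.06480952  0.67585643]
jaw -144.94888721381062 q [-0.0009  0.8872 -0.4613  0.0039]
```

View pics/s4z.png

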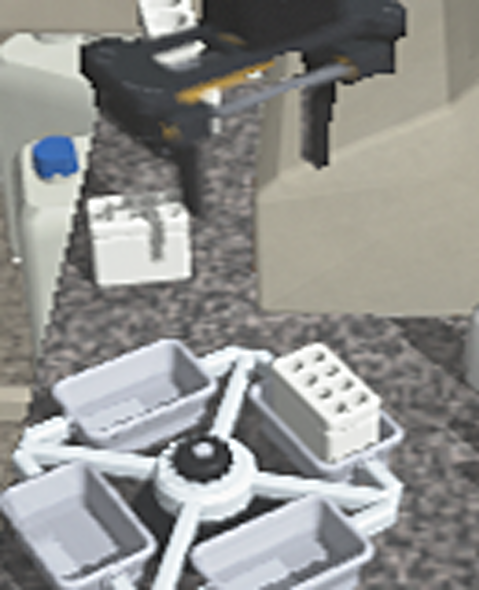

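```bash
cat > rect.py <<'E'
import sys
from h import *
fn=sys.argv[1]; x,y,z,rad=map(float,sys.argv[2:6]); tol=float(sys.argv[6]) if len(sys.argv)>6 else 5
P=cloud(dict(np.load(f'pics/{fn}.npz'))); 
m=(np.hypot(P[:,:,0]-x,P[:,:,1]-y)<rad)&(abs(P[:,:,2]-z)<tol)
n,lab,st,_=cv2.connectedComponentsWithStats(m.astype(np.uint8),connectivity=8)
i=1+np.argmax(st[1:,4]); Q=P[lab==i]
r=cv2.minAreaRect(Q[:,:2].astype(np.float32)); print(len(Q),'z',np.round(np.percentile(Q[:,2],[10,50,90]),1),[np.round(k,1) for k in r])
A=np.c_[Q[:,:2]-Q[:,:2].mean(0),np.ones(len(Q))]; s=np.linalg.lstsq(A,Q[:,2],rcond=None)[0]; print('slope deg',np.degrees(s[:2]))
E
python3 rect.py s4 592 -225 77 60 4; python3 rect.py s4 440 -8 60 60; python3 rect.py s1 440 -8 60 60;python3 rect.py s3 440 -8 60 60
```

```text
277 z [74.2 76.6 78.7] [array([ 593.8, -226.9]), array([44.3, 77.3]), np.float64(37.1)]
slope deg [-0.12471348  0.04417407]
201 z [56.1 59.2 61.7] [array([441.9,  -2.8]), array([76.1, 47.6]), np.float64(9.2)]
slope deg [ 0.35136082 -0.31372311]
220 z [55.7 59.  61.4] [array([441.5,  -2.2]), array([76. , 47.1]), np.float64(11.8)]
slope deg [-0.57027163  0.1480156 ]
218 z [56.2 59.1 61.9] [array([441.8,  -4.6]), array([75.7, 47.7]), np.float64(9.3)]
slope deg [ 0.36906591 -0.46781801]
```

>>> jog_arm --deltas '[-2.2, 1.92, 0, 0.1141, 0, -2.2, 1.92, 0, 0.1141, 0, -2.2, 1.92, 0, 0.1141, 0, -2.2, 1.92, 0, 0.1141, 0, -2.2, 1.92, 0, 0.1141, 0, 0, 1.92, 0, 0.1141, 0, 0, 1.92, 0, 0.1141, 0, 0, 1.92, 0, 0.1141, 0, 0, 1.92, 0, 0.1141, 0, 0, 1.92, 0, 0.1141, 0, 0, 0, 0, 0, 0]'

```text
time_s: 12.15
eef_pos: [432.3, -1.7, 211.9]
orientation: [-0.0, 0.996, 0.093, 0.0]
ft_force: [0.6, -0.1, 0.7]
opening: 0.998
```

```bash
python3 chk.py w5 wrist 0 0 560 420 0;python3 chk.py t5 top 120 220 200 80 0; python3 rect.py w5 440 -5 60 60;python3 rect.py t5 440 -5 60 60
```

```text
tcp [432.3  -1.7 211.9] f [ 0.6 -0.1  0.7] op 0.998 j6 [0.37455984 1.38226884]
jaw -79.3444489288509 q [-2.000e-04  9.957e-01  9.290e-02  4.000e-04]
tcp [432.2  -2.5 211.8] f [ 0.2 -0.1  0.8] op 0.998 j6 [0.37300189 1.38095423]
jaw -79.50535985220125 q [-0.000e+00  9.958e-01  9.150e-02  2.000e-04]
2302 z [58.7 60.  61. ] [array([440.9,  -0.9]), array([75.7, 42. ]), np.float64(10.8)]
slope deg [0.1735572  0.04980016]
94 z [57.  59.6 62.2] [array([421. ,   0.8]), array([41.1, 30.7]), np.float64(10.4)]
slope deg [ 1.41670488 -0.5653133 ]
```

View pics/w5z.png

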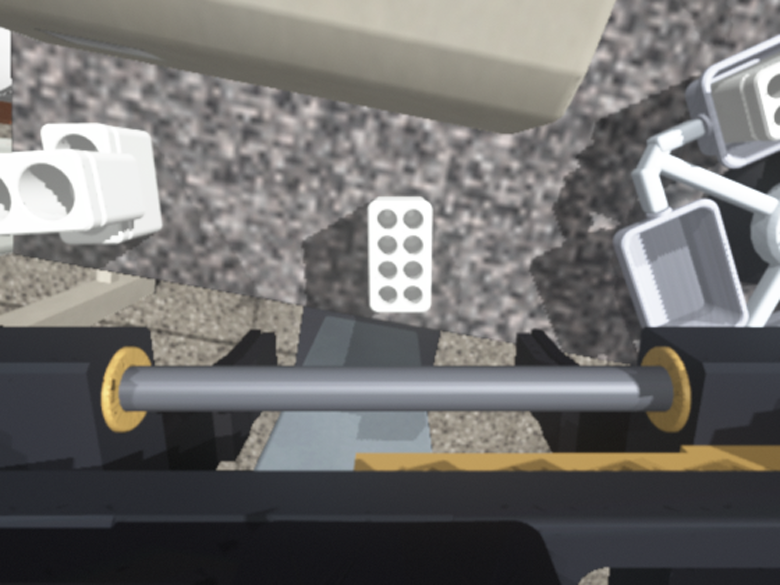

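>>> jog_arm --deltas '[0.4, 0.1, -1.5, 0.005, 0, 0.45, 0.1, -2, 0, 0, 0, 0, -2.5, 0, 0, 0, 0, -2.5, 0, 0, 0, 0, -2.5, 0, 0, 0, 0, -2, 0, 0, 0, 0, -2, 0, 0, 0, 0, -1.5, 0, 0, 0, 0, -0.6, 0, 0, 0, 0, 0, 0, 0, 0, 0, 0, 0, 255, 0, 0, 0, 0, 255, 0, 0, 0, 0, 255, 0, 0, 0, 0, 255, 0, 0, 0, 0, 255, 0, 0, 0, 0, 255, 0, 0, 0, 0, 255, 0, 0, 0, 0, 255]'

```text
time_s: 14.05
eef_pos: [440.8, -1.1, 40.6]
orientation: [0.0, 0.996, 0.094, 0.0]
ft_force: [-0.1, -0.5, 1.5]
opening: 0.481
```

>>> jog_arm --deltas '[0, 0, 0.3, 0, 255, 0, 0, 0.7, 0, 255, 0, 0, 2, 0, 255, 0, 0, 2.5, 0, 255, 0, 0, 2.5, 0, 255, 0, 0, 2.5, 0, 255, 0, 0, 2.5, 0, 255, 0, -1.5, 2, 0, 255]'

```text
time_s: 14.85
eef_pos: [441.0, -15.4, 192.6]
orientation: [-0.0, 0.996, 0.095, 0.001]
ft_force: [1.0, -0.7, -1.7]
opening: 0.482
```

>>> jog_arm --deltas '[0, -2.65, 0, -0.0956, 255, 0, -2.65, 0, -0.0956, 255, 0, -2.65, 0, -0.0956, 255, 0, -2.65, 0, -0.0956, 255, 0, -2.65, 0, -0.0956, 255, 0, -2.65, 0, -0.0956, 255, 0, -2.65, 0, -0.0956, 255, 0, -2.65, 0, -0.0956, 255, -0.1, -2.65, 0, -0.0956, 255, -0.1, -2.65, 0, -0.0956, 255, -0.1, -2.65, -1, -0.0956, 255, -0.1, -2.65, -2, -0.0956, 255, 0, 0, -1.5, 0, 255, 0, 0, 0, 0, 255]'

```text
time_s: 16.25
eef_pos: [434.6, -333.7, 143.2]
orientation: [-0.0, 0.887, -0.462, -0.003]
ft_force: [-0.2, 0.1, -0.0]
opening: 0.482
```

```bash
python3 chk.py s6 side 130 120 180 160 0
```

```text
tcp [ 434.6 -333.7  143.2] f [-0.2  0.1 -0. ] op 0.482 j6 [-0.3595045   0.96944521]
jaw -145.09269339306815 q [-1.000e-04  8.866e-01 -4.625e-01 -3.100e-03]
```

View pics/s6z.png

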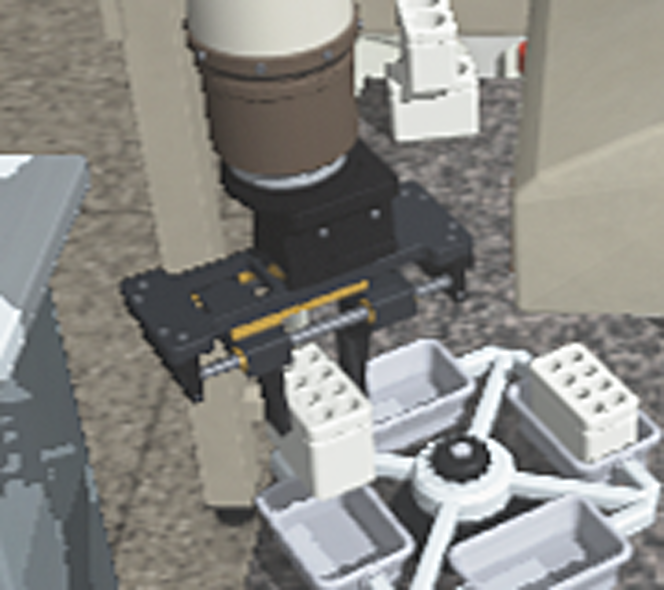

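>>> jog_arm --deltas '[0, 0, -1, 0, 255, 0, 0, -1.5, 0, 255, 0, 0, -1.5, 0, 255, 0, 0, -1, 0, 255, 0, 0, -0.8, 0, 255, 0, 0, -0.6, 0, 255, 0, 0, -0.3, 0, 255, 0, 0, 0, 0, 255]'

```text
time_s: 17.1
eef_pos: [436.7, -334.0, 78.4]
orientation: [0.0, 0.887, -0.461, -0.0]
ft_force: [-0.5, 0.3, -0.3]
opening: 0.481
```

>>> jog_arm --deltas '[0, 0, -0.3, 0, 255, 0, 0, -0.3, 0, 255, 0, 0, -0.3, 0, 255, 0, 0, -0.3, 0, 255, 0, 0, -0.3, 0, 255, 0, 0, 0, 0, 255]'

```text
time_s: 17.7
eef_pos: [436.3, -333.9, 63.0]
orientation: [0.0, 0.887, -0.462, -0.001]
ft_force: [-0.9, -0.5, -0.8]
opening: 0.481
```

>>> jog_arm --deltas '[0, 0, -0.2, 0, 255, 0, 0, -0.2, 0, 255, 0, 0, -0.15, 0, 255, 0, 0, -0.1, 0, 255, 0, 0, 0, 0, 255]'

```text
time_s: 18.2
eef_pos: [436.7, -334.1, 57.7]
orientation: [0.0, 0.887, -0.461, 0.0]
ft_force: [-1.3, 1.0, 3.9]
opening: 0.48
```

>>> jog_arm --deltas '[0, 0, 0, 0, 80, 0, 0, 0, 0, 40, 0, 0, 0, 0, 40, 0, 0, 0, 0, 40, 0, 0, 0.5, 0, 40, 0, 0, 1.5, 0, 0, 0, 0, 2.5, 0, 0, 0, 0, 3, 0, 0, 0, 0, 3, 0, 0, 0, 0, 3, 0, 0, 0, 0, 2, 0, 0]'

```text
time_s: 19.3
eef_pos: [437.4, -334.5, 215.0]
orientation: [0.0, 0.887, -0.461, 0.002]
ft_force: [0.2, 0.0, -0.3]
opening: 1.002
```

>>> jog_arm --deltas '[0, 2.967, 0, -0.0204, 0, 0, 2.967, 0, -0.0204, 0, 0, 2.967, 0, -0.0204, 0, -0.1, 2.967, 0, -0.0204, 0, -0.1, 2.967, 0, -0.0204, 0, -0.1, 2.967, 0, -0.0204, 0, -0.1, 2.967, 0, -0.0204, 0, -0.1, 2.967, 0, -0.0204, 0, -0.1, 2.967, 0, -0.0204, 0, -0.1, 2.967, 0, -0.0204, 0, -0.1, 2.967, 0, -0.0204, 0, -0.1, 2.967, 0, -0.0204, 0, -0.1, 2.967, 0, -0.0204, 0, -0.1, 2.967, 0, -0.0204, 0, -0.1, 2.967, 0, -0.0204, 0, 0, 2.967, 0, -0.0204, 0, 0, 2.967, 0, -0.0204, 0, 0, 2.967, 0, -0.0204, 0, 0, 0, 0, 0, 0]'

```text
time_s: 21.2
eef_pos: [425.1, 202.7, 212.4]
orientation: [-0.001, 0.789, -0.614, 0.0]
ft_force: [0.0, -0.5, 0.4]
opening: 1.002
```

```bash
python3 chk.py s7 side 190 60 130 230 0;python3 chk.py w7 wrist 0 0 560 420 0; python3 rect.py s7 437 -334 77 60 4; python3 rect.py w7 446 206 120 60;python3 rect.py s7 446 206 120 60 4;python3 rect.py top0 446 206 120 60 4;python3 rect.py side0 446 206 120 60 4; python3 rect.py side0 436 -4 120 60 4
```

```text
tcp [425.1 202.7 212.4] f [ 0.  -0.5  0.4] op 1.002 j6 [ 0.79128082 -0.54406181]
jaw -165.83107068775234 q [-7.000e-04  7.889e-01 -6.145e-01  2.000e-04]
tcp [424.6 201.2 212.2] f [ 0.6  0.1 -0.1] op 0.998 j6 [ 0.78953522 -0.54292   ]
jaw -165.87034092625794 q [-1.000e-04  7.887e-01 -6.148e-01  0.000e+00]
313 z [74.3 76.8 78.8] [array([ 437.6, -335.2]), array([43.6, 78.3]), np.float64(35.1)]
slope deg [0.07564975 0.63660795]
3031 z [118.7 119.9 120.9] [array([448.3, 206.6]), array([41.8, 75.9]), np.float64(14.0)]
slope deg [-0.04307483  0.0089748 ]
119 z [117.2 119.6 122. ] [array([448.9, 204.3]), array([42.2, 83.5]), np.float64(12.9)]
slope deg [0.68634958 0.24878005]
236 z [117.5 119.8 122.1] [array([446.1, 206.6]), array([41.3, 76.5]), np.float64(14.0)]
slope deg [ 0.07486572 -0.07865386]
123 z [116.8 119.3 121.7] [array([448.9, 204.9]), array([43.1, 78.6]), np.float64(13.0)]
slope deg [-0.30257338  0.08286215]
194 z [117.2 119.4 121.7] [array([438.9,  -6.5]), array([41.9, 78.7]), np.float64(11.3)]
slope deg [-0.06008599  0.13287296]
```

View pics/s7z.png

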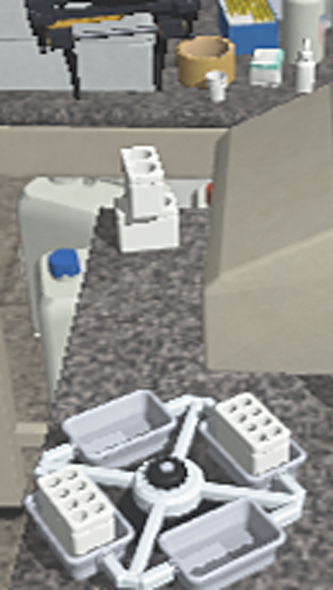

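View pics/w7z.png

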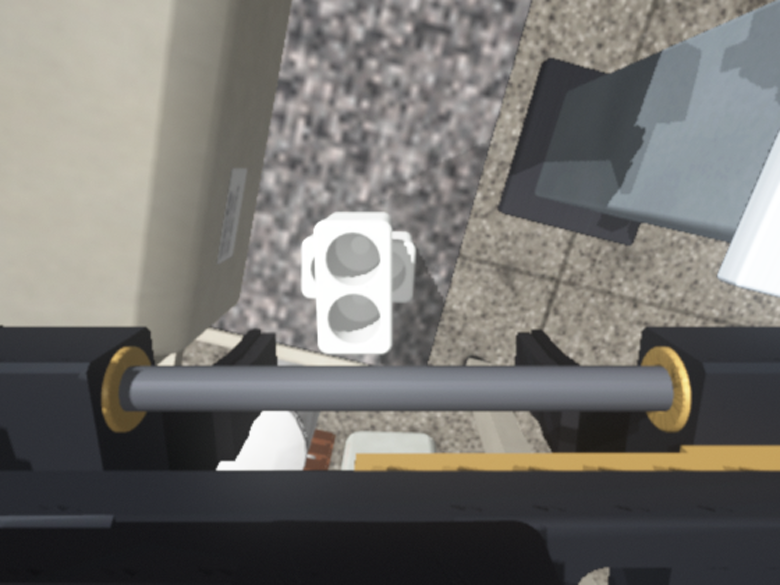

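>>> jog_arm --deltas '[1, 0.3, 0, 0, 0, 1.28, 0.3, -1, 0, 0, 0, 0, -1.5, 0, 0, 0, 0, -1.5, 0, 0, 0, 0, -1.5, 0, 0, 0, 0, -1.5, 0, 0, 0, 0, -1.5, 0, 0, 0, 0, -1.5, 0, 0, 0, 0, -1.15, 0, 0, 0, 0, 0, 0, 0, 0, 0, 0, 0, 255, 0, 0, 0, 0, 255, 0, 0, 0, 0, 255, 0, 0, 0, 0, 255, 0, 0, 0, 0, 255, 0, 0, 0, 0, 255, 0, 0, 0, 0, 255, 0, 0, 0, 0, 255]'

```text
time_s: 23.1
eef_pos: [447.5, 206.1, 100.6]
orientation: [-0.0, 0.788, -0.616, 0.0]
ft_force: [0.6, 0.1, 0.5]
opening: 0.479
```

>>> jog_arm --deltas '[0, 0, 0.3, 0, 255, 0, 0, 0.7, 0, 255, 0, 0, 1.5, 0, 255, 0, 0, 2, 0, 255, 0, 0, 2, 0, 255, 0, 0, 2, 0, 255, -0.6, 0, 2, 0, 255, -0.8, -0.6, 1.5, 0, 255, -0.8, -0.6, 0, 0, 255]'

```text
time_s: 24.0
eef_pos: [426.2, 194.6, 222.9]
orientation: [-0.003, 0.788, -0.616, 0.001]
ft_force: [0.2, -0.3, -0.8]
opening: 0.478
```

>>> jog_arm --deltas '[0, -2.75, 0, -0.0601, 255, 0, -2.75, 0, -0.0601, 255, 0, -2.75, 0, -0.0601, 255, 0, -2.75, 0, -0.0601, 255, 0, -2.75, 0, -0.0601, 255, 0, -2.75, 0, -0.0601, 255, 0, -2.75, 0, -0.0601, 255, 0, -2.75, 0, -0.0601, 255, 0, -2.75, 0, -0.0601, 255, 0, -2.75, 0, -0.0601, 255, 1.436, -2.763, 0, -0.0601, 255, 1.436, -2.763, 0, -0.0601, 255, 1.436, -2.763, 0, -0.0601, 255, 1.436, -2.763, 0, -0.0601, 255, 1.436, -2.763, 0, -0.0601, 255, 1.436, -2.763, 0, -0.0601, 255, 1.436, -2.763, 0, -0.0601, 255, 1.436, -2.763, 0, -0.0601, 255, 1.436, -2.763, -1, -0.0601, 255, 1.436, -2.763, -1.5, -0.0601, 255]'

```text
time_s: 26.0
eef_pos: [569.4, -358.4, 195.1]
orientation: [0.0, -0.3, 0.954, -0.0]
ft_force: [0.5, 0.7, -1.1]
opening: 0.476
```

>>> jog_arm --deltas '[0, 0, -2, 0, 255, 0, 0, -2, 0, 255, 0, 0, -1.5, 0, 255, 0, 0, 0, 0, 255]'

```text
time_s: 26.4
eef_pos: [566.6, -356.2, 136.3]
orientation: [-0.003, -0.301, 0.954, 0.003]
ft_force: [-1.0, -0.2, -1.4]
opening: 0.48
```

```bash
python3 chk.py s8 side 180 120 180 180 0
```

```text
tcp [ 566.6 -356.2  136.3] f [-1.  -0.2 -1.4] op 0.48 j6 [-0.32072362 -0.63743469]
jaw 125.06188759605175 q [-0.003  -0.3012  0.9535  0.0029]
```

View pics/s8z.png

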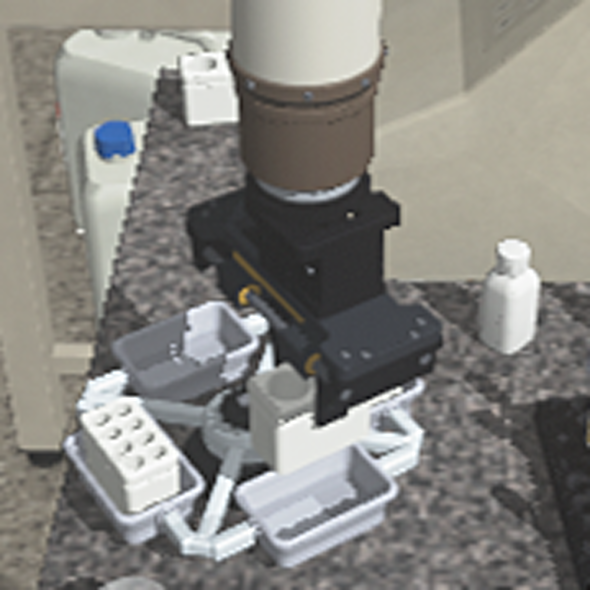

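>>> jog_arm --deltas '[0, 0, -1, 0, 255, 0, 0, -1.5, 0, 255, 0, 0, -1.5, 0, 255, 0, 0, -1, 0, 255, 0, 0, -0.8, 0, 255, 0, 0, -0.4, 0, 255, 0, 0, 0, 0, 255]'

```text
time_s: 27.15
eef_pos: [569.0, -357.2, 78.3]
orientation: [-0.0, -0.302, 0.953, 0.0]
ft_force: [-0.5, 0.2, -1.5]
opening: 0.475
```

>>> jog_arm --deltas '[0, 0, -0.3, 0, 255, 0, 0, -0.3, 0, 255, 0, 0, -0.3, 0, 255, 0, 0, -0.3, 0, 255, 0, 0, -0.3, 0, 255, 0, 0, 0, 0, 255]'

```text
time_s: 27.75
eef_pos: [568.7, -357.1, 62.9]
orientation: [-0.0, -0.302, 0.953, 0.0]
ft_force: [0.5, 0.5, -1.1]
opening: 0.478
```

>>> jog_arm --deltas '[0, 0, -0.2, 0, 255, 0, 0, -0.2, 0, 255, 0, 0, -0.15, 0, 255, 0, 0, -0.1, 0, 255, 0, 0, 0, 0, 255]'

```text
time_s: 28.25
eef_pos: [569.2, -357.3, 57.7]
orientation: [0.0, -0.302, 0.953, -0.0]
ft_force: [-0.9, 0.2, 3.3]
opening: 0.481
```

>>> jog_arm --deltas '[0, 0, 0, 0, 80, 0, 0, 0, 0, 40, 0, 0, 0, 0, 40, 0, 0, 0, 0, 40, 0, 0, 0.5, 0, 40, 0, 0, 1.5, 0, 0, 0, 0, 2.5, 0, 0, 0, 0, 3, 0, 0, 0, 0, 3, 0, 0, 0, 0, 3, 0, 0, 0, 0, 2, 0, 0]'

```text
time_s: 29.35
eef_pos: [569.9, -357.9, 216.7]
orientation: [0.002, -0.302, 0.953, -0.002]
ft_force: [0.8, -0.2, 0.5]
opening: 0.996
```

>>> jog_arm --deltas '[-1.44, 2.785, 0, 0.1387, 0, -1.44, 2.785, 0, 0.1387, 0, -1.44, 2.785, 0, 0.1387, 0, -1.44, 2.785, 0, 0.1387, 0, -1.44, 2.785, 0, 0.1387, 0, -1.44, 2.785, 0, 0.1387, 0, -1.44, 2.785, 0, 0.1387, 0, -1.44, 2.785, 0, 0.1387, 0, -1.44, 2.785, 0, 0.1387, 0, -1.44, 2.785, 0, 0.1387, 0, 0, 2.785, 0, 0.1387, 0, 0, 2.785, 0, 0.1387, 0, 0, 2.785, 0, 0.1387, 0, 0, 2.785, 0, 0.1387, 0, 0, 2.785, 0, 0.1387, 0, 0, 2.785, 0, 0.1387, 0, 0, 2.785, 0, 0.1387, 0, 0, 2.785, 0, 0.1387, 0, 0.5, 2.785, 0, 0.1387, 0, 0.5, 2.785, 0, 0.1387, 0]'

```text
time_s: 31.35
eef_pos: [435.3, 201.1, 213.8]
orientation: [-0.001, 0.992, 0.126, 0.001]
ft_force: [0.3, 0.0, -0.3]
opening: 0.998
```

>>> jog_arm --deltas '[0, 0, 0, 0, 0, 0, 0, 0, 0, 0]'

```text
time_s: 31.55
eef_pos: [435.1, 200.1, 212.9]
orientation: [-0.0, 0.992, 0.122, 0.0]
ft_force: [0.4, -0.6, -0.3]
opening: 1.001
```

```bash
python3 chk.py s9 side 190 60 130 230 0;python3 chk.py w9 wrist 0 0 560 420 0; python3 rect.py s9 569 -357 77 60 4; python3 rect.py w9 446 206 60 60;python3 rect.py s9 446 206 60 60 4;
```

```text
tcp [435.1 200.1 212.9] f [ 0.4 -0.6 -0.3] op 1.001 j6 [0.7713126  1.04463155]
jaw -75.95224617980645 q [-3.000e-04  9.925e-01  1.223e-01  4.000e-04]
tcp [434.9 199.5 212.8] f [-0.3 -0.3  0.1] op 1.0 j6 [0.77052993 1.0446874 ]
jaw -75.99493695625092 q [-2.000e-04  9.925e-01  1.219e-01  3.000e-04]
304 z [73.9 76.4 78.8] [array([ 569.9, -357.5]), array([76.9, 47.5]), np.float64(38.1)]
slope deg [-0.10255439  0.15144839]
2072 z [58.8 60.  60.9] [array([449.7, 210.2]), array([76.2, 42. ]), np.float64(11.4)]
slope deg [0.07749195 0.05672371]
122 z [57.  59.4 61.8] [array([450.3, 207.3]), array([76. , 50.5]), np.float64(9.3)]
slope deg [-0.15133236 -0.9095665 ]
```

View pics/s9z.png

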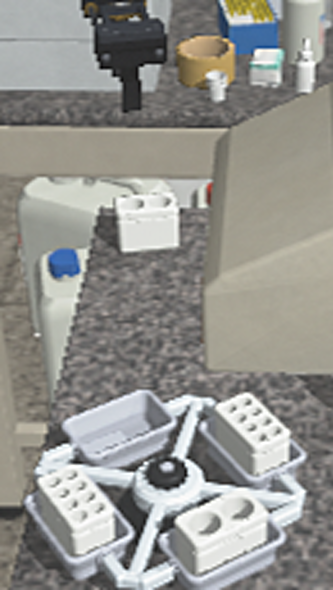

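View pics/w9z.png

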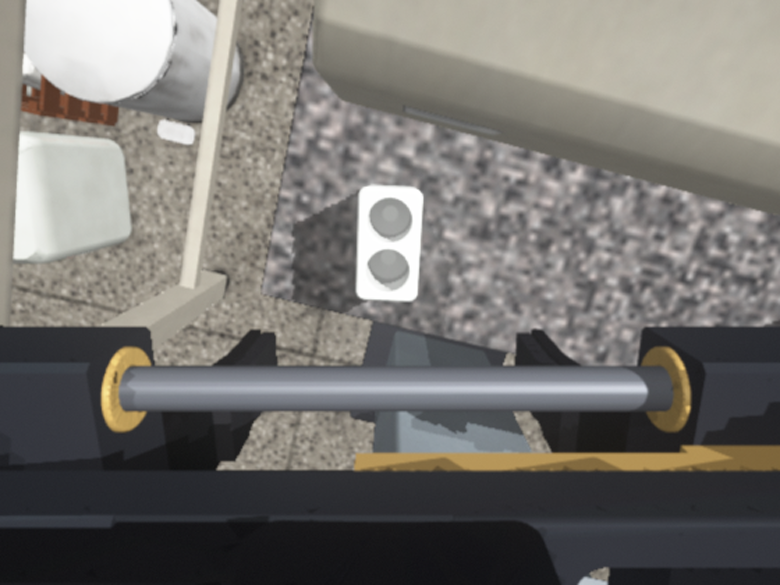

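```bash
python3 - <<'E'
from h import *
for fn in ['top0','side0','w9']:
    P=cloud(dict(np.load(f'pics/{fn}.npz'))).reshape(-1,3)
    for y in range(240,400,20):
        m=(P[:,0]>370)&(P[:,0]<530)&(P[:,1]>y)&(P[:,1]<=y+20)
        if m.sum(): print(fn,y,m.sum(),np.round(np.percentile(P[m][:,2],[1,50,99])))
E
```

```text
top0 240 209 [ -5.   0. 121.]
top0 260 235 [-6. -0.  5.]
top0 280 283 [-4. -0.  5.]
top0 300 7 [-6. -4. -1.]
side0 240 79 [ -4.   0. 119.]
side0 260 62 [-5.  0.  3.]
side0 280 49 [-5. -0.  4.]
side0 300 1 [-2. -2. -2.]
w9 240 20348 [ -1. 302. 333.]
w9 260 7624 [ -1. 299. 308.]
w9 280 2684 [ -2.  -0. 290.]
w9 300 157 [-3. -1.  1.]
```

Clear (the high wrist-view points are the gripper itself). Descend on the lower wide insert.

>>> jog_arm --deltas '[0.7, 0.5, -1.5, -0.025, 0, 0.72, 0.5, -2, -0.02, 0, 0, 0, -2.5, 0, 0, 0, 0, -2.5, 0, 0, 0, 0, -2.5, 0, 0, 0, 0, -2, 0, 0, 0, 0, -2, 0, 0, 0, 0, -1.5, 0, 0, 0, 0, -0.65, 0, 0, 0, 0, 0, 0, 0, 0, 0, 0, 0, 255, 0, 0, 0, 0, 255, 0, 0, 0, 0, 255, 0, 0, 0, 0, 255, 0, 0, 0, 0, 255, 0, 0, 0, 0, 255, 0, 0, 0, 0, 255, 0, 0, 0, 0, 255]'

```text
time_s: 33.45
eef_pos: [449.3, 209.7, 40.6]
orientation: [0.0, 0.995, 0.1, -0.0]
ft_force: [-0.4, 0.0, 1.2]
opening: 0.482
```

>>> jog_arm --deltas '[0, 0, 0.3, 0, 255, 0, 0, 0.7, 0, 255, 0, 0, 2, 0, 255, 0, 0, 2.5, 0, 255, 0, 0, 2.5, 0, 255, 0, 0, 2.5, 0, 255, -0.5, 0, 2.5, 0, 255, -0.5, 0, 2, 0, 255, -1, -1, 1, 0, 255]'

```text
time_s: 34.35
eef_pos: [430.3, 200.9, 203.1]
orientation: [-0.001, 0.995, 0.1, 0.002]
ft_force: [-0.4, -0.4, -1.2]
opening: 0.478
```

>>> jog_arm --deltas '[0, -2.869, 0, 0.0294, 255, 0, -2.869, 0, 0.0294, 255, 0, -2.869, 0, 0.0294, 255, 0, -2.869, 0, 0.0294, 255, 0.306, -2.869, 0, 0.0294, 255, 0.306, -2.869, 0, 0.0294, 255, 0.306, -2.869, 0, 0.0294, 255, 0.306, -2.869, 0, 0.0294, 255, 0.306, -2.869, 0, 0.0294, 255, 0.306, -2.869, 0, 0.0294, 255, 0.306, -2.869, 0, 0.0294, 255, 0.306, -2.869, -1, 0.0294, 255, 0.306, -2.869, -1.5, 0.0294, 255, 0.306, -2.869, -1.5, 0.0294, 255, 0, 0, -2, 0, 255, 0, 0, 0, 0, 255]'

```text
time_s: 35.95
eef_pos: [457.6, -202.2, 138.2]
orientation: [-0.002, 0.954, 0.3, -0.003]
ft_force: [-0.3, -0.1, -0.9]
opening: 0.481
```

```bash
python3 chk.py s10 side 150 120 180 180 0
```

```text
tcp [ 457.6 -202.2  138.2] f [-0.3 -0.1 -0.9] op 0.481 j6 [-0.09164835  2.27259469]
jaw -55.08351167503806 q [-0.0016  0.9539  0.3    -0.0027]
```

View pics/s10z.png

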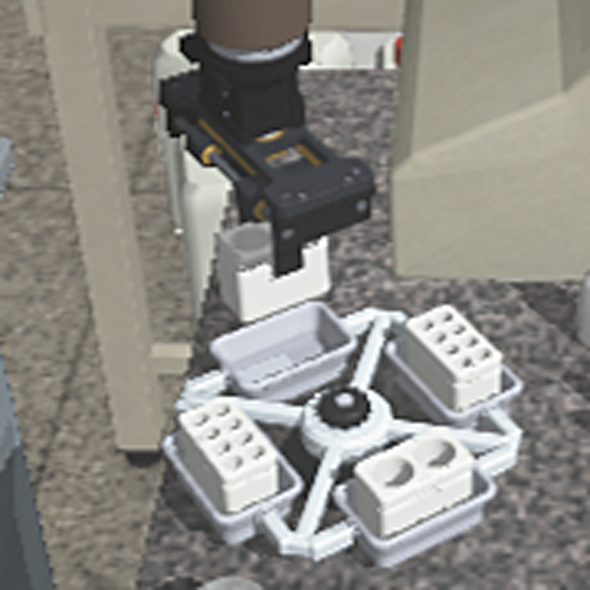

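>>> jog_arm --deltas '[0, 0, -1, 0, 255, 0, 0, -1.5, 0, 255, 0, 0, -1.5, 0, 255, 0, 0, -1, 0, 255, 0, 0, -0.8, 0, 255, 0, 0, -0.4, 0, 255, 0, 0, 0, 0, 255]'

```text
time_s: 36.7
eef_pos: [459.9, -201.8, 78.4]
orientation: [-0.0, 0.954, 0.301, -0.0]
ft_force: [-0.4, 0.2, -1.2]
opening: 0.481
```

>>> jog_arm --deltas '[0, 0, -0.3, 0, 255, 0, 0, -0.3, 0, 255, 0, 0, -0.3, 0, 255, 0, 0, -0.3, 0, 255, 0, 0, -0.3, 0, 255, 0, 0, 0, 0, 255]'

```text
time_s: 37.3
eef_pos: [459.5, -201.9, 63.0]
orientation: [-0.0, 0.954, 0.301, -0.0]
ft_force: [0.5, -0.2, -0.6]
opening: 0.482
```

>>> jog_arm --deltas '[0, 0, -0.2, 0, 255, 0, 0, -0.2, 0, 255, 0, 0, -0.15, 0, 255, 0, 0, -0.1, 0, 255, 0, 0, 0, 0, 255]'

```text
time_s: 37.8
eef_pos: [459.9, -202.0, 57.5]
orientation: [0.0, 0.954, 0.301, -0.0]
ft_force: [-1.2, 0.9, 4.1]
opening: 0.479
```

>>> jog_arm --deltas '[0, 0, 0, 0, 80, 0, 0, 0, 0, 40, 0, 0, 0, 0, 40, 0, 0, 0, 0, 40, 0, 0, 0.5, 0, 40, 0, 0, 1.5, 0, 0, 0, 0, 2.5, 0, 0, 0, 0, 3, 0, 0, 0, 0, 3, 0, 0, 0, 0, 3, 0, 0, -1, 3, 2, 0, 0, -1, 3, 0, 0, 0, 0, 3, 0, 0, 0, 0, 3, 0, 0, 0, 0, 3, 0, 0, 0, 0, 0, 0, 0, 0]'

```text
time_s: 39.4
eef_pos: [439.9, -49.7, 212.6]
orientation: [-0.0, 0.953, 0.303, 0.001]
ft_force: [-0.8, -0.6, -0.2]
opening: 0.998
```

```bash
python3 chk.py s11 side 170 100 180 240 0;python3 chk.py t11 top 200 100 240 200 0; for b in "592 -225" "460 -202" "437 -334" "569 -357"; do python3 rect.py s11 $b 77 60 4;python3 rect.py t11 $b 77 60 4; done; python3 rect.py t11 592 -150 94 200 5
```

```text
tcp [439.9 -49.7 212.6] f [-0.8 -0.6 -0.2] op 0.998 j6 [0.25650194 1.93026292]
jaw -54.71614418541424 q [-1.000e-04  9.530e-01  3.031e-01  7.000e-04]
tcp [439.9 -50.8 212.5] f [-0.2 -0.3  0.5] op 1.001 j6 [0.25431452 1.93142253]
jaw -54.76641175939766 q [0.000e+00 9.531e-01 3.026e-01 4.000e-04]
274 z [74.4 76.6 78.6] [array([ 592.8, -226.3]), array([44. , 77.3]), np.float64(34.4)]
slope deg [-0.29046356 -0.25879355]
228 z [74.2 76.3 78.6] [array([ 591.1, -224.2]), array([42. , 76.2]), np.float64(35.2)]
slope deg [-0.4644991  -0.15837968]
225 z [74.2 76.5 78.8] [array([ 461.9, -204.2]), array([76.4, 47.3]), np.float64(33.6)]
slope deg [-0.46502014 -0.07510851]
201 z [74.2 76.7 79.1] [array([ 458.9, -201.4]), array([75.7, 41.8]), np.float64(34.9)]
slope deg [-0.07266697 -0.41261061]
321 z [74.2 76.5 78.3] [array([ 436.8, -334.6]), array([42.9, 78.7]), np.float64(35.4)]
slope deg [-0.33909285  0.30013911]
227 z [74.4 76.4 78.9] [array([ 434.3, -333.2]), array([42.1, 75.1]), np.float64(35.4)]
slope deg [0.37103112 0.80663118]
302 z [74.3 76.5 78.6] [array([ 569.5, -358. ]), array([77.3, 43.8]), np.float64(35.3)]
slope deg [-0.24804099  0.23158545]
219 z [73.8 76.2 78.7] [array([ 567.3, -356.1]), array([75.5, 42.6]), np.float64(35.5)]
slope deg [0.05833233 0.10393483]
58 z [91.6 94.  96.5] [array([ 714.4, -131. ]), array([19.9, 23.6]), np.float64(89.9)]
slope deg [0.15433875 3.5989799 ]
```

View pics/s11z.png

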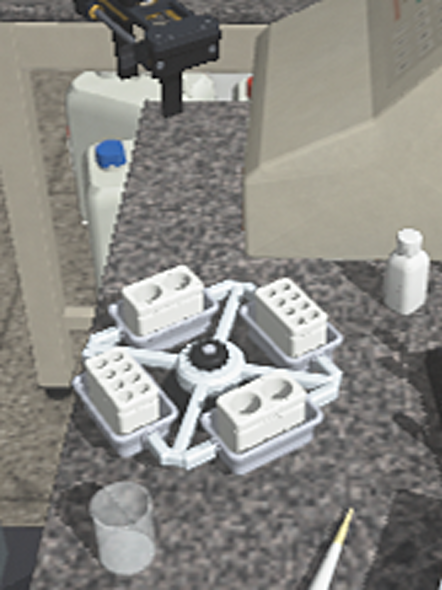

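View pics/t11z.png

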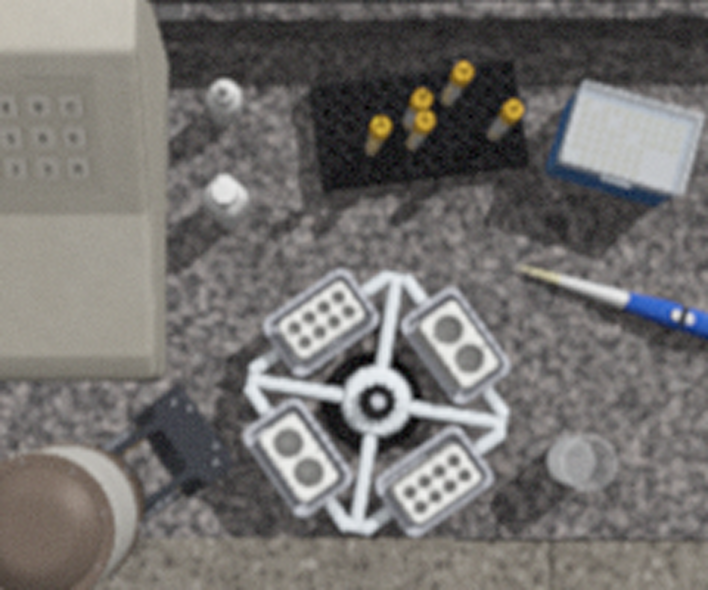

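All four insert tops lie at about 77 mm and are level. The wide pair and the narrow pair each sit in opposite buckets. The beaker and bottle are unmoved and the gripper is clear.

```bash
python3 -c "
from workcell import robot
print(robot.job_done())"
```

```text
the job is handed in; nothing more can be done
None
```

I took both piles apart and seated all four inserts in the rotor, then handed the job in at about 39.5 s. The two wide inserts are opposite each other in the front-left and back-right buckets. The two narrow ones are opposite each other in the back-left and front-right buckets.

- **Seating:** In both the side and top views, every insert top measured 76 to 77 mm against the expected 77 mm. Slopes were under 1°, and bores were up. Each was pressed down only until the wrist read 3 to 5 N, then released.
- **Surroundings:** The beaker and bottle are standing where they were in the last pictures; I compared them by eye, without measuring. The gripper was open and clear of the rotor at hand-in.
- **Disagreements:** The side and top cameras differed by about 1.5 to 4 mm on insert positions in x and y, roughly what the stated 2 mm calibration allows. Pose readings taken while the arm was still settling were off by up to about 5 mm, but came right once it stopped.

No check failed.

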